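# Fetch the moulding from behind the containers

## Robot

A 6-joint arm with a two-finger parallel gripper is mounted at the origin on the work surface. World frame = base frame: x ahead of the robot, y to its left, z up, the work surface at z = 0. Lengths are in m, angles in rad, forces in N, time in s.
With the tool pointing down it reaches from about 0.3 to 0.825 m from the base axis. Payload 5.4 kg.
Tool frame: the origin (TCP) lies at the very end of the fingers, on their centre line; the grasp point (between the pads) lies 19 mm behind it; z points along the fingers, y is the line along which they close (so a half turn about z gives the same grasp; the last joint's range is limited). The gripper opens to 92 mm and grips with 3 to 60 N. Pads are 20 mm wide; open, the fingers measure 128 mm over their backs; the gripper's body (75 mm by 189 mm) begins 69 mm behind the grasp point.
Start: joints at [-1.558, 0.158, 1.597, -0, 1.386, -0.21], TCP at [0.127, -0.561, 0.215] pointing down, gripper open.
Joint ranges: [-2.91, 2.91], [-0.94, 2.29], [0.18, 2.7], [-1.29, 4.43], [0.17, 2.64], [-3, 3]. Speed limits (rad/s): [2.57, 2.57, 3.14, 3.14, 3.14, 3.14].

## Interface

Orientations are given as a rotation vector (axis times angle).
In Python, from workcell import bot gives the robot as it stands. Calls block until the motion is done:
- bot.goto(position, orientation): joint-space move of the TCP to a pose.
- bot.line_to(position, rot=None, max_speed=0.15): straight line of the TCP; rot=None keeps the orientation; max_speed is the mean speed in m/s.
- bot.set_joints(angles): joint-space move.
- bot.set_gripper(opening, newtons=None): opening from 0.0 (shut) to 1.0 (fully open); newtons is the grip in N (None keeps the last); returns when the fingers have stopped.
- bot.hold(seconds).
- bot.inverse_kinematics(position, orientation): joint angles nearest the present ones, or None.
- bot.read_camera(name): name is "side" or "top" or "wrist"; returns a dict with "pixels" (420x560x3 uint8, blue, green, red), "fx", "fy", "cx", "cy" (pixels), "k1" (the pictures are not rectified: a ray, as slopes to the right and down, at radius r is drawn at 1 + k1 r^2 times it, then the intrinsics apply), "R" (3x3) and "t" (3): a world point X has camera coordinates R X + t. Camera axes: x right, y down, z forward; pixel columns grow to the right and rows downward; lengths in m; the calibration is good to about 2 mm. A picture is of the moment at which its call begins. There is no depth.
A pose or a line that the arm cannot do raises bot.MotionError and nothing moves.
- bot.job_done(): hands the job in; it is judged then, once.
Readings, each from a call of its own:
- bot.current_clock(): time.
- bot.current_joints(): joint angles.
- bot.current_joint_vel(): joint speeds.
- bot.current_effort(): joint torques, N m.
- bot.current_ee_pos(): TCP position.
- bot.current_tool_rot(): TCP orientation.
- bot.current_contact_force(): force on the tool from outside, world axes, zero at the start.
- bot.current_ft_torque(): the same for the moment, N m.
- bot.current_opening(): opening from 0.0 (shut) to 1.0 (fully open).
- bot.current_grip_force(): force on a finger pad.
Only numpy, scipy, OpenCV 4.12 (cv2) and the standard library are available. Lean on these libraries where they do the work, as an engineer would, in place of code of your own. Each camera call takes 0.05 s, during which the arm holds its last target. There are 200 camera calls.

## Task

The plaster moulding lies at the back of the plywood rack behind a canister, a jug and a tin: first stand all three upright on the slatted drying board, then lay the moulding flat, centred and lengthwise on the rubber-topped retouching board. After that put each container back exactly where it stood in its own bay of the rack, this time with the handles of the jug and the canister pointing straight out of the rack's open front, away from the backboard. Keep everything level and upright, set it down gently without dropping it, and do not disturb the plaster rosette and the sanding block.

Things in the scene. Friction and masses are not known exactly. Their poses are not given: they have to be found in the camera images.
- rack: Fixed plywood rack, base 12 mm thick, 350 mm long (y), x -110 (open front) to +130 mm (backboard, top 70 mm above bench); cheeks 30 mm high at y +-170. Origin on the bench, x to the back, z up. Battens 8 wide, 10 mm above the base at y +-55, x -105 to 0, make three bays centred near x -40, y -110, 0, 110, one container in each (which varies). Moulding behind along y, x about +55
- rack_back (a point): Middle of the top edge of the rack's backboard, 125 mm behind the rack's origin (+x of the rack) and 70 mm above the bench; axes as the rack's
- drying_board: Light wood drying board of three slats on two bearers, fixed, the side area: 340 mm (its x) by 160 mm (its y), top 22 mm above the bench. Origin on the bench under its centre. It lies left or right of the rack, the retouching board on the other side
- retouching_board: Plywood board with a grey rubber mat (310 x 130 mm) on top, fixed: 340 mm (its x) by 160 mm (its y), mat surface 22 mm above the bench. Origin on the bench under its centre
- moulding_mid (a point): White plaster moulding 240 mm long (its y), 50 wide (x), 56 high, 0.55 kg. Point: mid-length, mid-width, 28 mm above its underside, z up. Back (+x) flat to the top; on the stepped, beaded side (-x) only the lowest 32 mm is upright and the full 25 mm from the point: grip 50 mm wide there, at mid-length. It may end either way round
- canister_mid (a point): Small white plastic canister, 0.32 kg, body 76 (its x) x 46 (y) x 78 mm high; on top a red screw cap (to 111 mm) at the +x end and a bow handle at the -x end: the handle points to -x. Point: on the body's middle axis, 55 mm above its underside, z up. Grip across the 46 mm. Starts with the handle more or less to the rack's back
- jug_mid (a point): Plain metal jug, open top, 0.16 kg, round body 60 mm across, 108 high; bar handle at -x reaching 55 mm from the axis (the handle points to -x), small spout at +x reaching 43 mm. Point: on the body's axis, 55 mm above its underside, z up. Grip the body along its y, clear of handle and spout. Starts with the handle more or less to the rack's back
- tin_mid (a point): Round metal tin with a paper band, 59 mm across, 88 mm high to the shoulder, with a cone and a small black cap up to 112 mm, 0.30 kg, no handle, any way round. The point is on its axis, 55 mm above its underside, z up
- rosette: Loose round white plaster rosette, 70 mm across, 22 mm high, lying on the bench in front of the rack; origin under its centre. Leave it where it is
- sanding_block: Loose cork sanding block, 60 mm (its x) x 110 mm (y) x 40 mm high, lying on the bench in front of the rack; origin under its centre. Leave it where it is
Mind the look-alikes: they are no part of the job. Leave any green or purple look-alike of the part that bears tin_mid alone.

How it is judged:
By the outcome, as a careful person would: the job done as asked, in the order asked, and still so for the second after the job is handed in, with the robot touching nothing.
It also fails if it takes over 141 s, if anything falls off the work surface, if the arm or the gripper's body presses on something with over 40 N, if the wrist force passes 120 N, or if a joint passes its speed limit or range.

## Working session

There is one attempt and no reset: what is moved stays moved. The work goes in short steps, each a Python script; the robot and the scene stay as the last script left them, time stands still between calls to the robot, and variables do not carry over. Pictures are saved under pics/ and viewed, at most 14 in all, crops included, and the job is handed in when it is done.

```bash
ls; mkdir -p pics; python3 - <<'E'
from workcell import bot
import cv2,numpy as np
for n in ("top","side"):
    c=bot.read_camera(n); cv2.imwrite(f"pics/{n}0.png",c["pixels"])
    print(n,c["fx"],c["cx"],c["cy"],c["k1"],np.round(c["R"],3).tolist(),np.round(-c["R"].T@c["t"],3))
print(bot.current_clock())
E
```

```text
pics
top 432.09919426118256 283.2403891267176 216.78652564478517 -0.036180559719807784 [[-0.015, -0.999, 0.028], [-0.996, 0.012, -0.088], [0.087, -0.03, -0.996]] [0.435 0.015 0.956]
side 439.7709894978834 288.21980289085076 208.80256578022298 -0.0884890437163377 [[-0.894, -0.447, -0.016], [-0.33, 0.685, -0.649], [0.301, -0.575, -0.76]] [0.222 0.501 0.732]
0.1
```

View pics/top0.png

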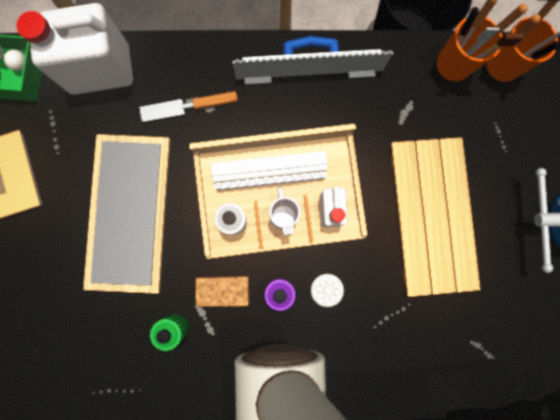

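View pics/side0.png

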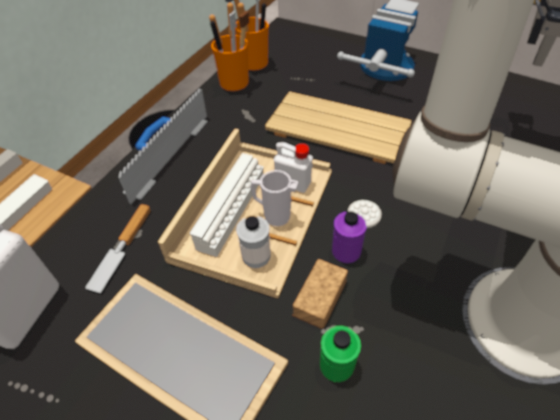

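```bash
cat > h.py <<'E'
from workcell import bot
import cv2,numpy as np
from scipy.spatial.transform import Rotation as Ro
def ray(c,p):
    d=((np.asarray(p,float)-[c["cx"],c["cy"]])/[c["fx"],c["fy"]]); s=d.copy()
    for _ in range(20): s=d/(1+c["k1"]*(s@s))
    return -c["R"].T@c["t"], c["R"].T@np.r_[s,1]
def plane(c,p,z):
    o,d=ray(c,p); return (o+d*(z-o[2])/d[2])[:2]
def proj(c,X):
    x=c["R"]@np.asarray(X,float)+c["t"]; s=x[:2]/x[2]; s=s*(1+c["k1"]*(s@s))
    return s*[c["fx"],c["fy"]]+[c["cx"],c["cy"]]
def down(yaw):  # tool z down, tool y along world yaw direction
    y=np.array([np.cos(yaw),np.sin(yaw),0]); z=np.array([0,0,-1.]); x=np.cross(y,z)
    return Ro.from_matrix(np.c_[x,y,z]).as_rotvec()
E
python3 - <<'E'
from h import *
c=bot.read_camera("top")
for n,p,z in [("bbL",(192,147),.07),("bbR",(354,127),.07),("fL",(206,257),.03),("fR",(367,238),.03),
 ("dry",(392,142),.022),("dry",(462,138),.022),("dry",(480,292),.022),("dry",(407,296),.022),
 ("ret",(98,136),.022),("ret",(169,138),.022),("ret",(158,292),.022),("ret",(85,290),.022),
 ("tincap",(229,217),.124),("jugtop",(284,214),.12),("cancap",(338,215),.123),("mouL",(212,175),.065),("mouR",(326,165),.065)
 ,("ros",(327,290),.022),("block",(222,291),.04),("purple",(280,295),.112),("green",(168,334),.112)]: print(n,np.round(plane(c,p,z),3))
R=Ro.from_rotvec(bot.current_tool_rot()).as_matrix(); print(R.round(2),bot.current_joints())
for yaw in (0,1.57,-1.57,3.14):
  for P in ((.45,0,.3),(.5,.0,.2),(.45,-.3,.2),(.45,.3,.2)):
    q=bot.inverse_kinematics(P,down(yaw)); print(yaw,P,None if q is None else np.round(q,2))
E
```

```text
bbL [0.661 0.176]
bbR [ 0.701 -0.164]
fL [0.432 0.153]
fR [ 0.468 -0.193]
dry [ 0.681 -0.258]
dry [ 0.69  -0.418]
dry [ 0.346 -0.441]
dry [ 0.342 -0.278]
ret [0.7   0.391]
ret [0.694 0.235]
ret [0.359 0.256]
ret [0.366 0.411]
tincap [0.509 0.094]
jugtop [ 0.514 -0.012]
cancap [ 0.51  -0.117]
mouL [0.602 0.135]
mouR [ 0.621 -0.103]
ros [ 0.358 -0.105]
block [0.361 0.118]
purple [ 0.357 -0.002]
green [0.287 0.213]
[[ 0.98  0.22 -0.  ]
 [ 0.22 -0.98  0.  ]
 [ 0.   -0.   -1.  ]] [-1.55811504e+00  1.58904919e-01  1.59791836e+00  1.74038511e-05
  1.38620506e+00 -2.10058756e-01]
0 (0.45, 0, 0.3) [-0.27 -0.22  1.8  -0.    1.56 -0.27]
0 (0.5, 0.0, 0.2) [-0.24 -0.03  1.82 -0.    1.35 -0.24]
0 (0.45, -0.3, 0.2) [-0.81  0.08  1.71 -0.    1.35 -0.81]
0 (0.45, 0.3, 0.2) [ 0.36  0.08  1.71 -0.    1.35  0.36]
1.57 (0.45, 0, 0.3) [-0.27 -0.22  1.8   0.    1.56 -1.84]
1.57 (0.5, 0.0, 0.2) [-0.24 -0.03  1.82  0.    1.35 -1.81]
1.57 (0.45, -0.3, 0.2) [-0.81  0.08  1.71  0.    1.35 -2.38]
1.57 (0.45, 0.3, 0.2) [ 0.36  0.08  1.71 -0.    1.35 -1.21]
-1.57 (0.45, 0, 0.3) [-0.27 -0.22  1.8  -0.    1.56  1.3 ]
-1.57 (0.5, 0.0, 0.2) [-0.24 -0.03  1.82 -0.    1.35  1.33]
-1.57 (0.45, -0.3, 0.2) [-0.81  0.08  1.71 -0.    1.35  0.76]
-1.57 (0.45, 0.3, 0.2) [ 0.36  0.08  1.71 -0.    1.35  1.93]
3.14 (0.45, 0, 0.3) [-0.27 -0.22  1.8   0.    1.56  2.87]
3.14 (0.5, 0.0, 0.2) [-0.24 -0.03  1.82  0.    1.35  2.9 ]
3.14 (0.45, -0.3, 0.2) [-0.81  0.08  1.71  0.    1.35  2.33]
3.14 (0.45, 0.3, 0.2) [ 0.36  0.08  1.71  0.    1.35 -2.78]
```

```bash
python3 - <<'E'
from h import *
import pickle
for n,P,yaw in (("d",(.45,-.33,.38),-1.5),("r",(.48,-.01,.4),-1.45),("t",(.47,.31,.38),-1.63)):
    bot.goto(P,down(yaw)); c=bot.read_camera("wrist"); pickle.dump(c,open(f"w_{n}.pkl","wb"))
    cv2.imwrite(f"pics/w_{n}.png",c["pixels"]); print(n,(-c["R"].T@c["t"]).round(3),c["R"].round(2).tolist(),c["fx"],bot.current_clock())
a=[cv2.imread(f"pics/w_{n}.png") for n in "dt"]
cv2.imwrite("pics/w_dt.png",cv2.resize(np.hstack(a),(800,300)))
E
```

```text
d [ 0.528 -0.326  0.55 ] [[0.07, -1.0, -0.0], [-0.96, -0.07, 0.28], [-0.28, -0.02, -0.96]] 303.5719251834715 1.7833
r [ 0.558 -0.002  0.57 ] [[0.12, -0.99, -0.0], [-0.95, -0.11, 0.28], [-0.28, -0.03, -0.96]] 303.5719251834715 3.0583
t [0.549 0.304 0.551] [[-0.06, -1.0, -0.0], [-0.96, 0.06, 0.28], [-0.28, 0.02, -0.96]] 303.5719251834715 4.325
```

View pics/w_r.png

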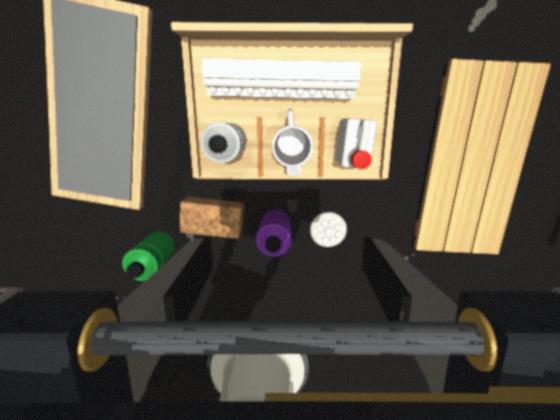

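View pics/w_dt.png

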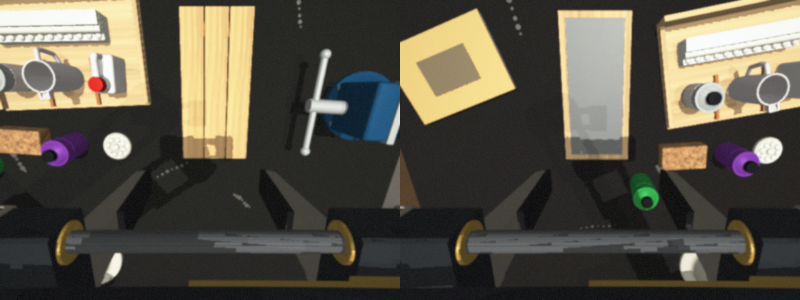

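```bash
python3 - <<'E'
from h import *
import pickle
for n in "dt":
    c=pickle.load(open(f"w_{n}.pkl","rb")); im=c["pixels"]; hsv=cv2.cvtColor(im,cv2.COLOR_BGR2HSV)
    m=(hsv[...,2]>75).astype(np.uint8); m[300:]=0; m[:,:(240 if n=="d" else 215)]=0; m[:,(370 if n=="d" else 330):]=0; m[225:]=0
    m=cv2.morphologyEx(m,cv2.MORPH_CLOSE,np.ones((9,9)))
    k=max(cv2.findContours(m,0,1)[0],key=cv2.contourArea)[:,0]
    P=np.array([plane(c,p,.022) for p in k]).astype(np.float32)
    r=cv2.minAreaRect(P*1000); print(n,r)
c=pickle.load(open("w_r.pkl","rb"))
for n,p,z in [("bbL",(173,24),.07),("bbR",(411,24),.07),("fL",(194,180),.012),("fR",(389,180),.012),("b1",(260,118),.022),("b1",(260,177),.022),("b2",(322,118),.022),("b2",(322,177),.022),
 ("mou",(203,59),.068),("mou",(360,63),.068),("jugrim",(292.5,144),.12),("tincap",(218,144),.124),("cancap",(361.5,159.5),.123)]: print(n,plane(c,p,z).round(4))
u=np.array([np.cos(.117),np.sin(.117)])
for n,P in (("tin",(.504,.095)),("jug",(.516,-.013)),("can",(.525,-.122))):
    t=np.array(P)-u*.085; bot.goto((*t,.22),down(-1.454)); c=bot.read_camera("wrist"); pickle.dump(c,open(f"w_{n}.pkl","wb"))
    cv2.imwrite(f"pics/w_{n}.png",c["pixels"])
print(bot.current_clock())
a=[cv2.imread(f"pics/w_{n}.png")[20:300,130:430] for n in ("tin","jug","can")]
cv2.imwrite("pics/w_3.png",cv2.resize(np.hstack(a),(800,249)))
cv2.imwrite("pics/w_j2.png",cv2.resize(np.hstack(a[1:]),(800,373)))
E
```

```text
d ((516.86279296875, -349.8913269042969), (342.6943054199219, 164.99600219726562), 3.8784830570220947)
t ((534.1115112304688, 326.9383544921875), (163.08103942871094, 338.6467590332031), 86.48938751220703)
bbL [0.6676 0.178 ]
bbR [ 0.7085 -0.1651]
fL [0.4269 0.1573]
fR [ 0.4701 -0.2039]
b1 [0.5523 0.0446]
b1 [0.4492 0.035 ]
b2 [ 0.565 -0.062]
b2 [ 0.4627 -0.0777]
mou [0.6271 0.1337]
mou [ 0.6498 -0.1019]
jugrim [ 0.5228 -0.0141]
tincap [0.5103 0.0928]
cancap [ 0.5128 -0.1173]
6.5833
```

View pics/w_3.png

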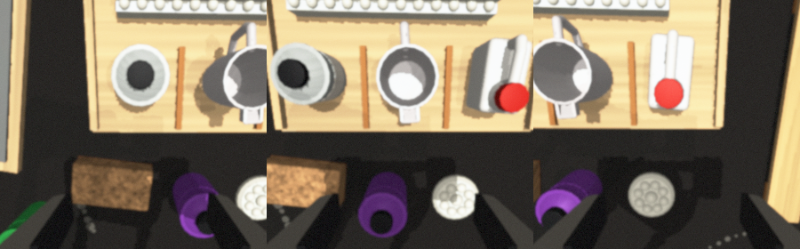

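View pics/w_j2.png

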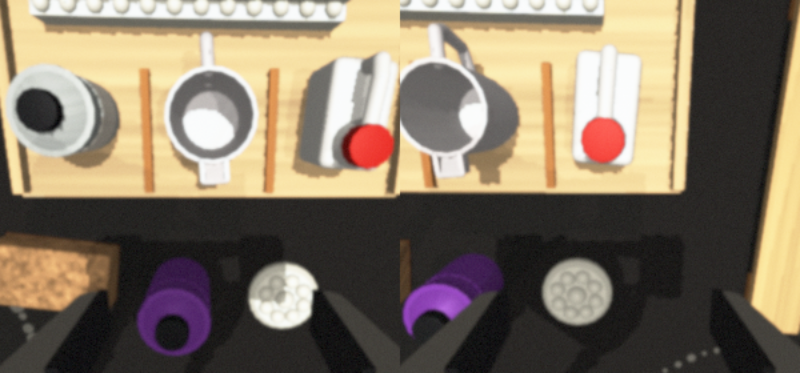

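```bash
python3 - <<'E'
from h import *
import pickle
L=lambda n:pickle.load(open(f"w_{n}.pkl","rb"))
t=lambda x,y,s,o=0:(130+(x-o)/s,20+y/s)
a,b=.8889,1.3333
for n,k,p,z in [("tin cap","tin",t(140,75,a),.124),("tin shoulder","tin",t(140,75.5,a),.1),
 ("jug rim","jug",t(211,114,b),.12),("spout","jug",t(213,183,b),.12),("handle","jug",t(206,36,b),.105),
 ("jugrim/can","can",t(443,106,b,400),.12),
 ("cap","can",t(603,139,b,400),.123),("c1","can",t(583,52,b,400),.09),("c2","can",t(641,56,b,400),.09),("c3","can",t(631,165,b,400),.09),("c4","can",t(573,160,b,400),.09),("c handle","can",t(609,50,b,400),.11),
 ("mou beads L","jug",t(38,25,b),.04),("mou beads R","jug",t(342,22,b),.04)]: print(n,plane(L(k),p,z).round(4))
# canister contour
c=L("can"); hsv=cv2.cvtColor(c["pixels"],cv2.COLOR_BGR2HSV)
m=((hsv[...,1]<60)&(hsv[...,2]>110)).astype(np.uint8)|(((hsv[...,0]<8)|(hsv[...,0]>172))&(hsv[...,1]>120)).astype(np.uint8)
m[:, :255]=0;m[:,325:]=0;m[:50]=0;m[155:]=0
k=max(cv2.findContours(m,0,1)[0],key=cv2.contourArea)[:,0]
print(cv2.minAreaRect((np.array([plane(c,p,.09) for p in k])*1000).astype(np.float32)))
E
```

```text
tin cap [0.5096 0.0949]
tin shoulder [0.5102 0.0949]
jug rim [ 0.5206 -0.0141]
spout [ 0.4774 -0.0205]
handle [ 0.5675 -0.0055]
jugrim/can [ 0.5212 -0.0165]
cap [ 0.5132 -0.1188]
c1 [ 0.5672 -0.0986]
c2 [ 0.5694 -0.1379]
c3 [ 0.4968 -0.1407]
c4 [ 0.4954 -0.0983]
c handle [ 0.5671 -0.1163]
mou beads L [0.5727 0.1267]
mou beads R [ 0.602  -0.1068]
((534.5980834960938, -117.5693130493164), (79.46870422363281, 45.12045669555664), 2.3176512718200684)
```

```bash
cat >> h.py <<'E'
YR=-1.452; UR=np.array([np.cos(.119),np.sin(.119)])
DB=np.array([.517,-.350]); DY=.063; DU=np.array([np.cos(DY),np.sin(DY)])
HI=.225
def pick(xy,yaw,z,grip=30,op=.82,hi=HI):
    bot.goto((*xy,hi),down(yaw)); bot.set_gripper(op)
    bot.line_to((*xy,z+.03),max_speed=.2); bot.line_to((*xy,z),max_speed=.06)
    bot.set_gripper(0,grip); bot.hold(.15)
    print("grip mm",round(bot.current_opening()*92,1),"N",round(bot.current_grip_force(),1),"t",bot.current_clock())
    bot.line_to((*xy,z+.02),max_speed=.06); bot.line_to((*xy,hi),max_speed=.2)
def place(xy,yaw,z,op=.82,hi=HI):
    bot.goto((*xy,hi),down(yaw)); bot.line_to((*xy,z+.03),max_speed=.2); bot.line_to((*xy,z+.005),max_speed=.06)
    bot.hold(.2); f0=bot.current_contact_force()[2]; zz=z+.005
    while zz>z-.005:
        zz-=.0007; bot.line_to((*xy,zz),max_speed=.02); f=bot.current_contact_force()[2]
        if f-f0>2.5: break
    print("set z",round(zz-z,4),"f",round(f0,1),round(f,1),"err",(bot.current_ee_pos()-np.r_[xy,zz]).round(4))
    bot.set_gripper(op); bot.hold(.1)
    bot.line_to((*xy,z+.03),max_speed=.08); bot.line_to((*xy,hi),max_speed=.25)
    print("t",bot.current_clock())
E
python3 - <<'E'
from h import *
pick((.532,-.1185),1.60,.048)
place(DB+.105*DU,YR,.058)
E
```

```text
grip mm 46.1 N 30.0 t 11.7417
set z -0.0006 f -4.4 2.4 err [ 0.0003 -0.0001  0.0009]
t 21.0833
```

```bash
python3 - <<'E'
from h import *
pick((.5206,-.0145),1.73,.048); place(DB,YR,.058)
pick((.510,.095),YR,.048); place(DB-.105*DU,YR,.058)
bot.goto((.43,-.345,.38),down(-1.51)); c=bot.read_camera("wrist"); cv2.imwrite("pics/d1.png",c["pixels"])
import pickle; pickle.dump(c,open("w_d1.pkl","wb"))
bot.goto((.515,.01,.26),down(YR)); c=bot.read_camera("wrist"); cv2.imwrite("pics/m1.png",c["pixels"])
pickle.dump(c,open("w_m1.pkl","wb")); print(bot.current_clock())
E
```

```text
grip mm 60.6 N 30.0 t 25.7
set z 0.0001 f -2.0 1.8 err [ 0.0001 -0.0001  0.0003]
t 34.4667
grip mm 57.8 N 30.0 t 38.4
set z 0.0001 f -1.9 0.8 err [ 0.0001 -0.0001  0.0003]
t 46.6333
48.8417
```

View pics/d1.png

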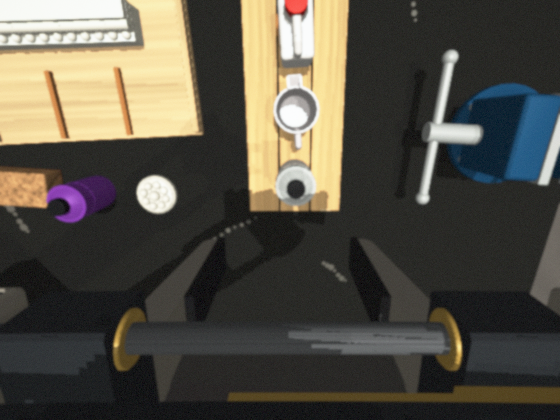

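View pics/m1.png

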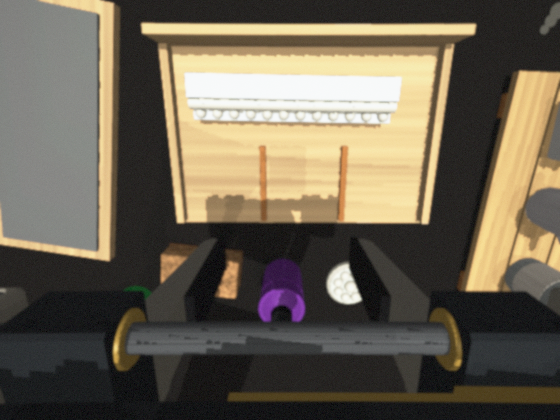

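```bash
python3 - <<'E'
from h import *
import pickle
c=pickle.load(open("w_m1.pkl","rb")); im=c["pixels"]; hsv=cv2.cvtColor(im,cv2.COLOR_BGR2HSV)
m=((hsv[...,1]<45)&(hsv[...,2]>150)).astype(np.uint8); m[:60]=0;m[130:]=0;m[:,:150]=0;m[:,450:]=0
k=max(cv2.findContours(m,0,1)[0],key=cv2.contourArea)[:,0]; print(cv2.boundingRect(k))
ed=np.array([[x,np.flatnonzero(m[:,x])[0]-.5] for x in range(195,392,4)])
P=np.array([plane(c,p,.068) for p in ed]); vx,vy,x0,y0=cv2.fitLine(P.astype(np.float32),2,0,.01,.01).ravel()
d=np.array([vx,vy])*np.sign(vy); print("yaw",np.arctan2(d[1],d[0])-np.pi/2)
e=[]
for r in range(80,95,3):
    xs=np.flatnonzero(m[r]); e.append([plane(c,(xs[0]-.5,r),.068)@d,plane(c,(xs[-1]+.5,r),.068)@d])
e=np.array(e); print("len",(e[:,0]-e[:,1]).round(4)); mid=e.mean()
n=np.array([d[1],-d[0]]); back=np.array([x0,y0])@n
C=d*mid+n*(back-.025); print("centre",C, "back edge",back)
bb=[plane(c,p,.07) for p in ((143,24.5),(474,24.5))]; print(bb)
# retouch board mat, better: rubber contour from w_t
c=pickle.load(open("w_t.pkl","rb")); hsv=cv2.cvtColor(c["pixels"],cv2.COLOR_BGR2HSV)
m=((hsv[...,1]<50)&(hsv[...,2]>80)).astype(np.uint8); m[:,:220]=0;m[:,325:]=0;m[225:]=0
m=cv2.morphologyEx(m,cv2.MORPH_CLOSE,np.ones((11,11)))
k=max(cv2.findContours(m,0,1)[0],key=cv2.contourArea)[:,0]
print(cv2.minAreaRect((np.array([plane(c,p,.022) for p in k])*1000).astype(np.float32)))
for y in (.03,.3,):
  print(bot.inverse_kinematics((.61,.015,.2),down(y)))
E
```

```text
(184, 72, 218, 52)
yaw 0.098477244
len [0.2412 0.2419 0.2403 0.2409 0.2416]
centre [0.61541656 0.0145977 ] back edge 0.63887006
[array([0.66850981, 0.17860622]), array([ 0.70859394, -0.16535826])]
((533.830078125, 327.0962219238281), (129.1846466064453, 307.12445068359375), 86.48462677001953)
[-1.73199770e-01  2.58772140e-01  1.50978891e+00 -4.44089210e-16
  1.37303160e+00 -2.03199770e-01]
[-0.17319977  0.25877214  1.50978891  0.          1.3730316  -0.47319977]
```

```bash
python3 - <<'E'
from h import *
pick((.6154,.0146),.098,.017,grip=45,op=.72)
place((.533,.326),1.510,.027,op=.72)
bot.goto((.45,.33,.30),down(1.51-np.pi)); c=bot.read_camera("wrist"); cv2.imwrite("pics/t2.png",c["pixels"])
import pickle; pickle.dump(c,open("w_t2.pkl","wb")); print(bot.current_clock())
E
```

```text
grip mm 49.9 N 45.0 t 52.7583
set z 0.0001 f -6.7 -2.4 err [0.0002 0.0001 0.0004]
t 60.95
63.7
```

View pics/t2.png

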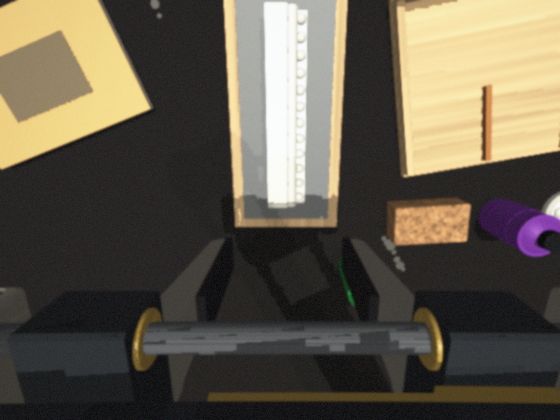

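```bash
python3 - <<'E'
from h import *
import pickle
c=pickle.load(open("w_t2.pkl","rb"))
for n,p,z in (("bL",(235,227),.022),("bR",(337,227),.022),("mtopL near",(268,206.5),.078),("mtop far",(264,4),.078),("mbase near R",(305,203),.026),("base far R",(306,12),.026),("bSideL",(226,50),.022),("bSideR",(345,50),.022)): print(n,plane(c,p,z).round(4))
E
```

```text
bL [0.3694 0.4165]
bR [0.3597 0.2567]
mtopL near [0.4157 0.3575]
mtop far [0.6519 0.3432]
mbase near R [0.4029 0.3053]
base far R [0.6562 0.2928]
bSideL [0.6198 0.4009]
bSideR [0.6101 0.2425]
```

```bash
python3 - <<'E'
from h import *
import pickle
for n,xy in (("tin",DB-.105*DU),("jug",DB),("can",DB+.105*DU)):
    t=xy-UR*.085; bot.goto((*t,.22),down(YR)); c=bot.read_camera("wrist"); pickle.dump(c,open(f"e_{n}.pkl","wb")); cv2.imwrite(f"pics/e_{n}.png",c["pixels"])
    print(n,xy.round(4),"centre z.12 px",proj(c,(*xy,.13)).round(1))
print(bot.current_clock())
a=[cv2.imread(f"pics/e_{n}.png")[20:220,180:380] for n in ("tin","jug","can")]
cv2.imwrite("pics/e_3.png",cv2.resize(np.hstack(a),(798,266)))
E
```

```text
tin [ 0.4122 -0.3566] centre z.12 px [287.  110.4]
jug [ 0.517 -0.35 ] centre z.12 px [287.6 110.5]
can [ 0.6218 -0.3434] centre z.12 px [286.4 108.8]
67.375
```

View pics/e_3.png

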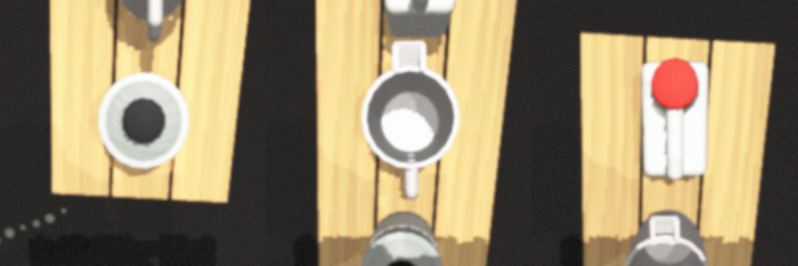

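```bash
python3 - <<'E'
from h import *
import pickle
s=798/600
for n,xy,p,z in (("tin",DB-.105*DU,(143.5,120),.134),("jug",DB,(410.5-266,116),.13),("can",DB+.105*DU,(675-532,119),.1)):
    c=pickle.load(open(f"e_{n}.pkl","rb")); d=plane(c,(180+p[0]/s,20+p[1]/s),z)-xy; print(n,(d@UR).round(4),(d@[-UR[1],UR[0]]).round(4))
E
```

```text
tin 0.0 -0.0007
jug 0.0025 -0.0009
can 0.0002 -0.0009
```

```bash
python3 - <<'E'
from h import *
V=np.array([-UR[1],UR[0]])*.0008
pick(DB-.105*DU,YR,.058); place(np.array([.510,.095])+V,YR,.048)
pick(DB,YR,.058); place(np.array([.5206,-.0145])-.0025*UR+V,YR,.048)
pick(DB+.105*DU,YR,.058); place(np.array([.532,-.1185])+V,YR,.048)
t=np.array([.52,-.012])-UR*.085; bot.goto((*t,.22),down(YR)); c=bot.read_camera("wrist"); cv2.imwrite("pics/f.png",c["pixels"])
bot.goto((.127,-.561,.3),down(-1.35)); c=bot.read_camera("top"); cv2.imwrite("pics/ft.png",c["pixels"]); print(bot.current_clock())
E
```

```text
grip mm 57.4 N 30.0 t 70.3167
set z 0.0001 f -2.2 0.9 err [0.0002 0.     0.0003]
t 78.5917
grip mm 60.7 N 30.0 t 82.4417
set z 0.0001 f -1.8 2.8 err [ 0.0002 -0.      0.0004]
t 90.2583
grip mm 45.4 N 30.0 t 93.9583
set z -0.0006 f -4.5 5.3 err [ 0.0002 -0.0001  0.0008]
t 101.9083
104.8417
```

View pics/f.png

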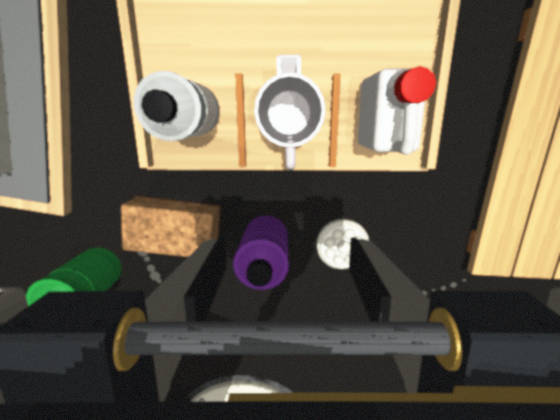

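View pics/ft.png

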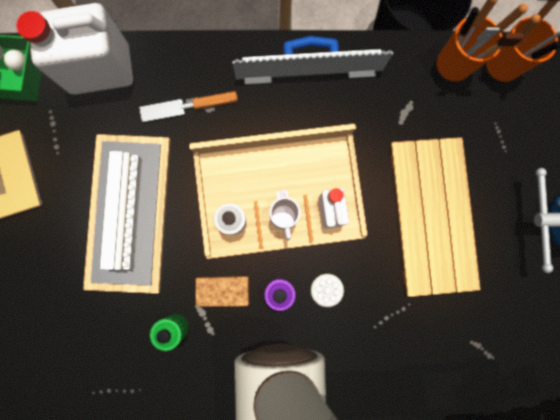

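```bash
python3 -c "
from workcell import bot
print(bot.job_done())"
```

```text
the job is handed in; nothing more can be done
None
```

The moulding lies flat, centred and lengthwise on the retouching board; the canister, jug and tin are back upright in their own bays with the jug and canister handles facing out the open front, and the job was handed in at about 105 s with the rosette and sanding block untouched.

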